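# Release a food tin from its carrying cradle

### The arm

A 6-joint arm with a two-finger parallel gripper is mounted at the origin on the work surface. World frame = base frame: x ahead of the robot, y to its left, z up, the work surface at z = 0. Lengths are in m, angles in rad, forces in N, time in s.
With the tool pointing down it reaches from about 0.4 to 0.925 m from the base axis. Payload 3.4 kg.
Tool frame: the origin (TCP) lies between the finger pads; the fingertips stand 19 mm ahead of it and the grasp point (between the pads) is the TCP; z points along the fingers, y is the line along which they close (so a half turn about z gives the same grasp; the last joint's range is limited). The gripper opens to 85 mm and grips with 20 to 120 N. Pads are 22 mm wide; open, the fingers measure 114 mm over their backs; the gripper's body (76 mm by 85 mm) begins 54 mm behind the grasp point. The pads swing forward as they close: fully open they stand 13 mm farther back than shut.
Start: joints at [1.109, 0.307, 1.506, -0, 1.328, -0.073], TCP at [0.218, 0.532, 0.25] pointing down, gripper open.
Joint ranges: [-3.12, 3.12], [-1.05, 2.28], [0.14, 2.33], [-1.42, 4.57], [0.1, 2.73], [-2.68, 2.68]. Speed limits (rad/s): [2.57, 2.57, 3.14, 3.14, 3.14, 3.14].

### API

Orientations are given as a rotation vector (axis times angle).
In Python, from workcell import bot gives the robot as it stands. The module is installed in compiled form; this text tells all that it offers.
- The arm moves only by the tool arm_command, never from a script. Its argument "deltas" is a list of rows, each an object with "hand": the opening in per cent of the stroke, from 0 (shut) to 100 (fully open); "offset": the shift along the tool's x, y, z in m, a list of three; "yaw": the turn about the tool's z in degrees. A call has 1 to 20 rows; each row shifts and turns the commanded pose from where the row before left it, along the tool's axes as they then stand; what a row does not reach is not made up. A row lasts 1/8 s, in which the tool goes at most 62.5 mm and 10.7 degrees, less where a joint would pass 70% of its speed; a pose out of reach is approached as far as the arm can. A call with a gripper value outside its range is refused whole. The fingers move at their own pace and stop on an object; the grip force is fixed at half the most. Time passes only in rows, so rows that do not move let the fingers close. It gives the time, the measured TCP pose, the force, the opening and the grip force at its end, in the units of the state.
- bot.sense(): the state, without advancing time (a new reading comes with each control period).
- bot.capture(name): name is "scene" or "top" or "wrist"; returns the picture (384x512x3 uint8, red, green, blue); there is no depth.
- bot.get_calibration(name): a dict with "K" (3x3 intrinsics, pixels), "R" (3x3) and "t" (3): a world point X has camera coordinates R X + t. Camera axes: x right, y down, z forward; pixel columns grow to the right and rows downward; lengths in m; the calibration is good to about 2 mm. A picture is of the moment at which its call begins: read the wrist's pose just before it. get_calibration takes no time and is no camera call; for the wrist camera it gives the pose at the moment of the call.
- bot.close_job(): hands the job in; it is judged then, once.
Trained networks look in the newest picture that a camera, given by its name, has taken for a name from the list of things; names that differ only in an ending like _2 or _b are one class to them, and where a whole thing is asked for, a point or a joint stands for the part that bears it (a point fixed in the world has none). Each returns a list of dicts, best first, with "p" (0 to 1); they miss things now and then, are a little off and sometimes report something else, mostly with a low value. They report only what shows in the picture. A call takes as long as a camera call. They do not tell look-alikes from the thing itself.
- bot.find_in(camera, target): "centre" ([x, y, z] in m, in world coordinates, good to about 4 mm: the middle of the surface that is visible of it).
- bot.regions_of(camera, target): "mask" (384x512 bool, what is visible of it).
- bot.spot_point(camera, target): "centre" ([x, y, z] in m, in world coordinates, good to about 4 mm: a listed point, or the origin of a listed thing).
The state is a dict: "time": time; "qpos": joint angles; "qvel": joint speeds; "tau": joint torques, N m; "ee_pos": TCP position; "orientation": TCP orientation; "wrist_force": force on the tool from outside, world axes, zero at the start; "ft_torque": the same for the moment, N m; "grip_width": finger opening in m; "grasp_force": force on a finger pad.
Only numpy, scipy, OpenCV 4.12 (cv2) and the standard library are available. Lean on these libraries where they do the work, as an engineer would, in place of code of your own. Each camera call takes 0.05 s, during which the arm holds its last target. There are 200 camera calls.

### The job

Swing the cradle's sprung clamp up by its red bar until it stays wide open on its own and let go of it, with the food tin still in its place. Then lift the tin out by its black handle and set it down gently, upright and with its whole base on the blue mat; do not drop or tip it, leave the clamp open and do not disturb the other things on the table.

Things in the scene. Friction and masses are not known exactly. Their poses are not given: they have to be found in the camera images.
- cradle: Dark steel base plate, 240 x 150 x 12 mm, fixed. Origin: centre of its underside. Four low stops (tops at 28 mm) round the tin's place, inner faces 58 mm from the origin: the tin comes out upward only. Two hinge posts, 120 mm high, at x = +92, y = +-55 mm; a tension spring outside the +y post reaches 140 mm high. Its +x points from the shut clamp's red bar to the hinge.
- clamp (a joint): Angle (rad) of the U-shaped clamp: 0 = shut, its two side rods lying level on the tin's lid; it grows as the red bar swings up and over towards the hinge, to a stop at 1.75, a little beyond upright. Over-centre spring: it pushes shut below about 0.95 (5 N upward on the bar starts to lift it, less further up); beyond (surely from 1.05) it springs open to the stop in about 1 s and stays there.
- clamp_bar (a point): Middle of the clamp's cross bar, with a red sleeve of 18 mm diameter and 60 mm length along the cradle's y axis. 197 mm from the hinge axis, 108 mm above the table when shut, 105 mm from the cradle's origin towards its -x, 50 mm from the tin's side. Round: it can turn between the fingers. The side rods (12 mm diameter) join it at y = +-42 mm, 72 mm clear between them.
- clamp_hinge (a point): Middle of the clamp's hinge axis (parallel to the cradle's y axis), 108 mm above the table, 92 mm from the cradle's origin towards its +x.
- tin: Closed stainless food tin (lid does not come off), diameter 110 mm, 90 mm high to the flat top of the lid, 0.3 to 0.6 kg. Origin: centre of its underside. It starts on the cradle plate, 12 mm above the table, centred on the cradle; its yaw differs from the cradle's by up to 0.5 rad.
- tin_handle (a point): Middle of the tin's bar handle, black, 70 mm long along the tin's x axis, 14 mm wide along its y axis, 12 mm high, 124 mm above the tin's origin (its underside clears the lid by 28 mm). Grip it across its width from above.
- mat_blue: Blue round table mat, diameter 160 mm, 8 mm thick, fixed. Origin: centre of its underside. The tin goes here.
- mat_orange: Orange round table mat of the same size, fixed; not used.
- spare_tin: Bystander: low steel tin, diameter 110 mm, 65 mm high, with a black knob 14 mm high. Origin: centre of its underside.
- mug: Bystander: steel mug, 76 mm diameter, 85 mm high. Origin: centre of its underside.
- jar: Bystander: amber glass jar with a red cap, 64 mm diameter, 100 mm high. Origin: centre of its underside.
- spoon: Bystander: serving spoon about 200 mm long lying on the table.
There are look-alikes about, which are no part of the job. What is shaped like the tin but orange or purple is not meant. Leave any turquoise look-alike of the mat_blue alone.

How it is judged:
On the way, in this order (a step that is already met when the one before it is completed fails the run):
1. the clamp stands open by itself, not touched, with the tin still in its place (value of joint clamp above 1.45 rad and contact force between the fingers and clamp below 0.5 N and horizontal distance between tin and cradle below 0.02 m and z of tin in the frame of cradle below 0.03 m), for 0.2 s.
2. the tin is lifted out of the cradle, clear of its stops, with the clamp open (z of tin in the frame of cradle above 0.035 m and value of joint clamp above 1.2 rad), for 0.1 s.
At the end, for the whole second after the job is handed in: The tin stands at rest, upright (within 0.08 rad) on the blue mat, its centre within 28 mm of the mat's centre, and the clamp is still open (joint above 1.45 rad) (horizontal distance between tin and mat_blue below 0.028 m and height (world z) of tin between 0.004 and 0.012 m and angle between tin's own z axis and vertical below 0.08 rad and linear speed of tin below 0.02 m/s and angular speed of tin below 0.1 rad/s and value of joint clamp above 1.45 rad); the robot touches nothing.
It fails at once if the tin is tipped by more than 0.45 rad (angle between tin's own z axis and vertical above 0.45 rad).
It fails at once if the tin is dropped (faster than 0.45 m/s, about a 10 mm fall, while the fingers do not touch it) (linear speed of tin above 0.45 m/s and contact force between the fingers and tin below 0.1 N).
It fails at once if a bystander (spare tin, mug, jar or spoon) is moved by more than 30 mm (distance of any of spare_tin, mug, jar, spoon from where it was at the start of the episode above 0.03 m).
It also fails if it takes over 64 s, if anything falls off the work surface, if the arm or the gripper's body presses on something with over 40 N, if the wrist force passes 120 N, or if a joint passes its speed limit or range.

## Working session

There is one attempt and no reset: what is moved stays moved. The work goes in short steps, Python scripts to look and compute and a tool call to move; the robot and the scene stay as the last step left them, time stands still between calls to the robot, and variables do not carry over. Pictures are saved under pics/ and viewed, at most 10 in all, crops included, and the job is handed in when it is done.

Besides the shell and the picture viewer there is one more tool, called as a command line: name --argument value ..., lists and objects as JSON in quotes. arm_command: Moves the arm, as the interface text tells. Its arguments: {"type":"object","properties":{"deltas":{"type":"array"}},"required":["deltas"]}

```bash
mkdir -p pics; python3 - <<'E'
from workcell import bot
import cv2,numpy as np
for c in ["scene","top"]:
    im=bot.capture(c); cv2.imwrite(f"pics/{c}0.png",im[:,:,::-1])
    for t in ["cradle","clamp_bar","clamp_hinge","tin","tin_handle","mat_blue","mat_orange","spare_tin","mug","jar","spoon"]:
        r=bot.spot_point(c,t)
        print(c,t,[(np.round(d["centre"],3).tolist(),round(d["p"],2)) for d in r[:3]])
s=bot.sense();print(s["time"],s["ee_pos"],s["orientation"],s["grip_width"])
E
```

```text
scene cradle [([0.558, 0.234, -0.002], 0.7)]
scene clamp_bar [([0.398, -0.517, -0.002], 0.35)]
scene clamp_hinge [([0.653, 0.22, 0.106], 0.8)]
scene tin [([0.691, 0.409, -0.002], 0.96), ([0.559, 0.235, 0.01], 0.73), ([0.787, 0.23, 0.001], 0.61)]
scene tin_handle [([0.559, 0.229, 0.133], 0.91), ([0.693, 0.407, 0.127], 0.79), ([0.789, 0.224, 0.129], 0.7)]
scene mat_blue [([0.353, -0.22, 0.003], 0.94), ([0.577, -0.253, -0.0], 0.65)]
scene mat_orange [([0.572, 0.01, -0.002], 0.85)]
scene spare_tin [([0.398, -0.519, 0.001], 0.66), ([0.56, 0.232, 0.134], 0.66)]
scene mug [([0.443, 0.526, 0.006], 0.75), ([0.58, -0.252, 0.002], 0.2)]
scene jar [([0.602, -0.536, 0.002], 0.7)]
scene spoon [([0.23, 0.315, -0.002], 0.57)]
top cradle [([0.558, 0.233, -0.001], 0.67)]
top clamp_bar [([0.456, 0.246, 0.107], 0.56), ([0.6, -0.534, 0.001], 0.24)]
top clamp_hinge [([0.652, 0.221, 0.107], 0.86)]
top tin [([0.692, 0.41, -0.004], 0.86), ([0.782, 0.229, -0.003], 0.85), ([0.563, 0.235, 0.013], 0.78)]
top tin_handle [([0.692, 0.408, 0.13], 0.75), ([0.563, 0.234, 0.139], 0.72), ([0.781, 0.225, 0.127], 0.58)]
top mat_blue [([0.58, -0.255, -0.001], 0.63)]
top mat_orange [([0.572, 0.011, -0.0], 0.68)]
top spare_tin [([0.398, -0.516, 0.002], 0.74)]
top mug [([0.444, 0.524, -0.002], 0.61)]
top jar [([0.597, -0.536, 0.0], 0.94)]
top spoon [([0.233, 0.315, -0.003], 0.84)]
1.2 [0.21798355 0.53207077 0.25029456] [ 6.06812732e-01  3.08241969e+00 -7.23399414e-05] 0.08491186504092613
```

View pics/scene0.png

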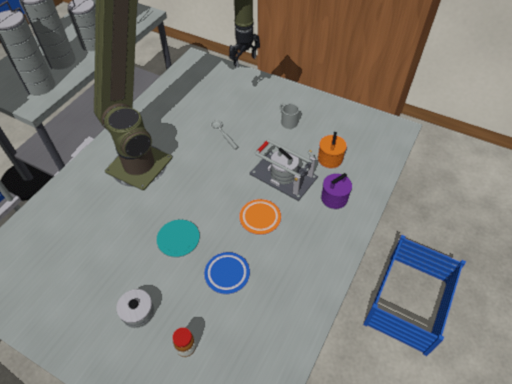

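View pics/top0.png

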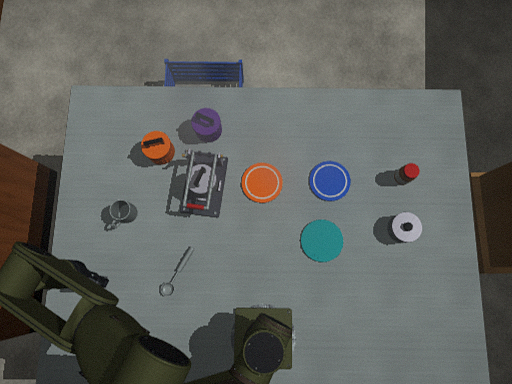

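```bash
cat > h.py <<'E'
from workcell import bot
import numpy as np, cv2
from scipy.spatial.transform import Rotation as Ro
def px(c,X):
    k=bot.get_calibration(c);v=np.array(k["K"])@(np.array(k["R"])@np.array(X)+np.array(k["t"]));return v[:2]/v[2]
def ray_z(c,uv,z):
    k=bot.get_calibration(c);R=np.array(k["R"]);o=-R.T@np.array(k["t"]);d=R.T@np.linalg.inv(np.array(k["K"]))@[uv[0],uv[1],1]
    return o+d*(z-o[2])/d[2]
def show():
    s=bot.sense();R=Ro.from_rotvec(s["orientation"]).as_matrix()
    print(round(s["time"],2),"pos",np.round(s["ee_pos"],4),"w",round(s["grip_width"],4),"gf",np.round(s["grasp_force"],1),"F",np.round(s["wrist_force"],1))
    print("R",np.round(R,3).tolist(),"q",np.round(s["qpos"],2)); return s,R
E
python3 - <<'E'
from h import *
show()
im=cv2.imread("pics/top0.png");hsv=cv2.cvtColor(im,cv2.COLOR_BGR2HSV)
for n,X in [("bar",[.456,.246,.107]),("hinge",[.652,.221,.107]),("handle",[.563,.234,.137]),("m1",[.58,-.255,0]),("m2",[.353,-.22,0])]:
    u=px("top",X);print(n,np.round(u),np.round(px("scene",X)))
    if 0<=u[0]<512 and 0<=u[1]<384: print(hsv[int(u[1]),int(u[0])])
E
```

```text
1.2 pos [0.218  0.5321 0.2503] w 0.0849 gf 0.0 F [-0.1  0.1  0.3]
R [[-0.925, 0.379, 0.0], [0.379, 0.925, -0.0], [-0.0, -0.0, -1.0]] q [ 1.11  0.31  1.51 -0.    1.33 -0.07]
bar [195. 206.] [262. 147.]
[  1 183 146]
hinge [204. 153.] [304. 169.]
[96 17 76]
handle [198. 175.] [285. 153.]
[120   4  60]
m1 [330. 181.] [226. 273.]
[112 180 152]
m2 [322. 239.] [178. 239.]
[ 90 171 130]
```

The scene shows the cradle at about pixel (285,170) with its red bar at (262,147), the blue mat at (228,272) and a turquoise disc at (178,239) to ignore. The top view has the red bar at (195,206), the hinge at (204,153) and the blue mat at (330,181). I'll go above the bar with the closing line along the cradle's x axis.

arm_command --deltas '[{"hand": 100,"offset": [-0.041,-0.022,0],"yaw": 0},{"hand": 100,"offset": [-0.041,-0.022,0],"yaw": 0},{"hand": 100,"offset": [-0.041,-0.022,0],"yaw": 0},{"hand": 100,"offset": [-0.041,-0.022,0],"yaw": 0},{"hand": 100,"offset": [-0.041,-0.022,0],"yaw": 0},{"hand": 100,"offset": [-0.041,-0.022,0],"yaw": 0},{"hand": 100,"offset": [-0.041,-0.022,0],"yaw": 0},{"hand": 100,"offset": [-0.041,-0.022,0],"yaw": 0},{"hand": 100,"offset": [0,0,0],"yaw": 10.7},{"hand": 100,"offset": [0,0,0],"yaw": 10.7},{"hand": 100,"offset": [0,0,0],"yaw": 10.7},{"hand": 100,"offset": [0,0,0],"yaw": 10.7},{"hand": 100,"offset": [0,0,0],"yaw": 10.7},{"hand": 100,"offset": [0,0,0],"yaw": 10.7},{"hand": 100,"offset": [0,0,0],"yaw": 10.7},{"hand": 100,"offset": [0,0,0],"yaw": 0},{"hand": 100,"offset": [0,0,0],"yaw": 0}]'

```text
time: 3.32
ee_pos: [0.4548, 0.2449, 0.2503]
orientation: [2.353, 2.082, 0.0]
wrist_force: [-0.3, -0.5, 0.5]
grip_width: 0.0852
grasp_force: 0.0
```

```bash
python3 - <<'E'
from h import *
show()
im=bot.capture("wrist"); cv2.imwrite("pics/w1.png",im[:,:,::-1])
for t in ["clamp_bar","clamp_hinge","tin_handle","cradle","tin"]:
    print(t,[(np.round(d["centre"],3).tolist(),round(d["p"],2)) for d in bot.spot_point("wrist",t)[:3]])
for t in ["clamp_bar","tin_handle"]: print(t,np.round(px("wrist",[.456,.246,.108] if t[0]=='c' else [.561,.234,.136])))
E
```

```text
3.33 pos [0.4548 0.2449 0.2503] w 0.0852 gf 0.0 F [-0.3 -0.5  0.5]
R [[0.122, 0.993, 0.0], [0.993, -0.122, 0.0], [0.0, 0.0, -1.0]] q [ 0.41  0.23  1.62 -0.    1.29  0.53]
clamp_bar [([0.458, 0.246, 0.103], 0.82)]
clamp_hinge [([0.648, 0.22, 0.107], 0.6)]
tin_handle [([0.562, 0.233, 0.141], 0.85), ([0.561, 0.227, 0.012], 0.23)]
cradle []
tin [([0.562, 0.232, 0.011], 0.83)]
clamp_bar [255. 183.]
tin_handle [387. 192.]
```

View pics/w1.png

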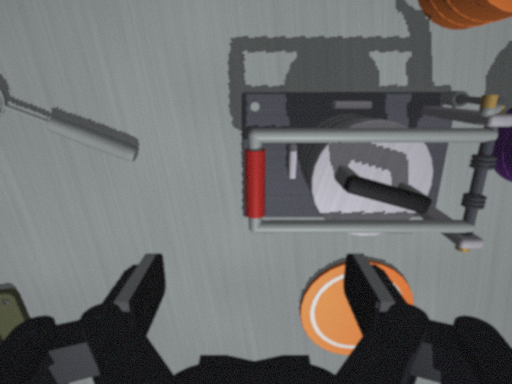

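The wrist view shows the red bar, centred at about (255,183) and upright in the image, so the tool is aligned with it. The handle's ends are at (350,184) and (427,204).

```bash
python3 - <<'E'
from h import *
def cen(f):
    h=cv2.cvtColor(cv2.imread(f),cv2.COLOR_BGR2HSV);m=((h[...,0]<5)|(h[...,0]>174))&(h[...,1]>150)&(h[...,2]>60)
    n,l,st,c=cv2.connectedComponentsWithStats(m.astype(np.uint8));return [(st[i,4],np.round(c[i],1)) for i in range(1,n) if st[i,4]>15]
print(cen("pics/w1.png"),cen("pics/top0.png"))
def tri(a,b):
    P=[np.array(bot.get_calibration(c)["K"])@np.c_[bot.get_calibration(c)["R"],bot.get_calibration(c)["t"]] for c in("wrist","top")]
    X=cv2.triangulatePoints(P[0],P[1],np.float64(a),np.float64(b)).ravel();return X[:3]/X[3]
w=max(cen("pics/w1.png"),key=lambda t:t[0])[1]
for n,b in cen("pics/top0.png"):
    if abs(b[0]-195)<15: print("bar",tri(w,b))
a=ray_z("wrist",(350,184),.136);b=ray_z("wrist",(427,204),.136)
print(a,b,(a+b)/2,np.linalg.norm(b-a),np.degrees(np.arctan2(*(b-a)[1::-1])))
print("handle tri",tri((388,194),(199,175)))
E
```

```text
[(np.int32(1205), array([254.8, 182.9]))] [(np.int32(172), array([411.1, 170.4])), (np.int32(66), array([194.5, 206. ]))]
bar [0.45543123 0.24730049 0.11205191]
[0.53167472 0.24418502 0.136     ] [0.59357783 0.21922308 0.136     ] [0.56262627 0.23170405 0.136     ] 0.0667464897885955 -21.96137077137113
handle tri [0.56229383 0.23213163 0.13635957]
```

arm_command --deltas '[{"hand": 50,"offset": [0.002,0.001,0.03],"yaw": 0},{"hand": 50,"offset": [0,0,0.02],"yaw": 0},{"hand": 50,"offset": [0,0,0.02],"yaw": 0},{"hand": 50,"offset": [0,0,0.02],"yaw": 0},{"hand": 50,"offset": [0,0,0.02],"yaw": 0},{"hand": 50,"offset": [0,0,0.02],"yaw": 0},{"hand": 50,"offset": [0,0,0.01],"yaw": 0},{"hand": 50,"offset": [0,0,0],"yaw": 0},{"hand": 0,"offset": [0,0,0],"yaw": 0},{"hand": 0,"offset": [0,0,0],"yaw": 0},{"hand": 0,"offset": [0,0,0],"yaw": 0},{"hand": 0,"offset": [0,0,0],"yaw": 0},{"hand": 0,"offset": [0,0,0],"yaw": 0},{"hand": 0,"offset": [0,0,0],"yaw": 0}]'

```text
time: 5.38
ee_pos: [0.4557, 0.2471, 0.1112]
orientation: [-2.356, -2.077, -0.001]
wrist_force: [-4.8, 1.8, 6.6]
grip_width: 0.0161
grasp_force: 58.6
```

arm_command --deltas '[{"hand": 0,"offset": [0,0.001,-0.0197],"yaw": 0},{"hand": 0,"offset": [0,0.0029,-0.0195],"yaw": 0},{"hand": 0,"offset": [0,0.0049,-0.0191],"yaw": 0},{"hand": 0,"offset": [0,0.0067,-0.0185],"yaw": 0},{"hand": 0,"offset": [0,0.0086,-0.0177],"yaw": 0},{"hand": 0,"offset": [0,0.0103,-0.0168],"yaw": 0},{"hand": 0,"offset": [0,0,0],"yaw": 0}]'

```text
time: 6.25
ee_pos: [0.4866, 0.2433, 0.222]
orientation: [-2.352, -2.073, 0.006]
wrist_force: [-8.6, 3.9, 2.1]
grip_width: 0.0156
grasp_force: 59.0
```

arm_command --deltas '[{"hand": 0,"offset": [0,0.0119,-0.0157],"yaw": 0},{"hand": 0,"offset": [0,0.0134,-0.0144],"yaw": 0},{"hand": 0,"offset": [0,0.0148,-0.013],"yaw": 0},{"hand": 0,"offset": [0,0.016,-0.0115],"yaw": 0},{"hand": 0,"offset": [0,0.0171,-0.0098],"yaw": 0},{"hand": 0,"offset": [0,0.018,-0.008],"yaw": 0},{"hand": 0,"offset": [0,0.0187,-0.0062],"yaw": 0},{"hand": 0,"offset": [0,0,0],"yaw": 0}]'

```text
time: 7.25
ee_pos: [0.6019, 0.2294, 0.3058]
orientation: [2.353, 2.075, 0.014]
wrist_force: [-1.9, 0.2, 17.5]
grip_width: 0.0157
grasp_force: 64.5
```

arm_command --deltas '[{"hand": 0,"offset": [0,0.0192,-0.0073],"yaw": 0},{"hand": 0,"offset": [0,0.0196,-0.0034],"yaw": 0},{"hand": 0,"offset": [0,0.0197,-0.0004],"yaw": 0},{"hand": 0,"offset": [0,0.015,0.001],"yaw": 0},{"hand": 0,"offset": [0,0,0],"yaw": 0}]'

```text
time: 7.88
ee_pos: [0.674, 0.22, 0.3108]
orientation: [2.356, 2.077, 0.005]
wrist_force: [2.6, 2.4, 3.1]
grip_width: 0.0157
grasp_force: 63.3
```

Clamp is at about 1.66. I'll open the fingers (the bar may drift to its stop), then go straight up.

arm_command --deltas '[{"hand": 90,"offset": [0,0.004,0],"yaw": 0},{"hand": 90,"offset": [0,0.004,0],"yaw": 0},{"hand": 90,"offset": [0,0,0],"yaw": 0},{"hand": 90,"offset": [0,0,0],"yaw": 0},{"hand": 90,"offset": [0,0,-0.02],"yaw": 0},{"hand": 90,"offset": [0,0,-0.03],"yaw": 0},{"hand": 90,"offset": [0,0,-0.03],"yaw": 0},{"hand": 90,"offset": [0,0,0],"yaw": 0}]'

```text
time: 8.88
ee_pos: [0.6808, 0.2188, 0.3939]
orientation: [2.354, 2.076, 0.009]
wrist_force: [0.2, 0.5, 0.2]
grip_width: 0.0768
grasp_force: 0.0
```

```bash
python3 - <<'E'
from h import *
show()
for c in("scene","top","wrist"):
    im=bot.capture(c); cv2.imwrite(f"pics/{c}2.png",im[:,:,::-1])
    for t in ["clamp_bar","tin_handle"]:
        print(c,t,[(np.round(d["centre"],3).tolist(),round(d["p"],2)) for d in bot.spot_point(c,t)[:3]])
E
python3 -c "
import cv2;i=cv2.imread('pics/scene2.png')[90:240,200:400];cv2.imwrite('pics/c2.png',cv2.resize(i,None,fx=3,fy=3))"
```

```text
8.88 pos [0.6808 0.2188 0.3939] w 0.0768 gf 0.0 F [0.2 0.5 0.2]
R [[0.125, 0.992, 0.006], [0.992, -0.125, 0.002], [0.002, 0.006, -1.0]] q [ 0.25  0.45  0.93 -0.    1.76  0.38]
scene clamp_bar [([0.688, 0.218, 0.302], 0.92)]
scene tin_handle [([0.556, 0.232, 0.131], 0.68), ([0.786, 0.23, 0.126], 0.64), ([0.693, 0.407, 0.125], 0.61)]
top clamp_bar [([0.69, 0.218, 0.299], 0.57)]
top tin_handle [([0.789, 0.227, 0.125], 0.83), ([0.693, 0.41, 0.127], 0.58)]
wrist clamp_bar [([0.69, 0.216, 0.299], 0.83), ([0.577, -0.258, -0.0], 0.45)]
wrist tin_handle [([0.558, 0.234, 0.138], 0.94), ([0.786, 0.226, 0.128], 0.72)]
```

View pics/c2.png

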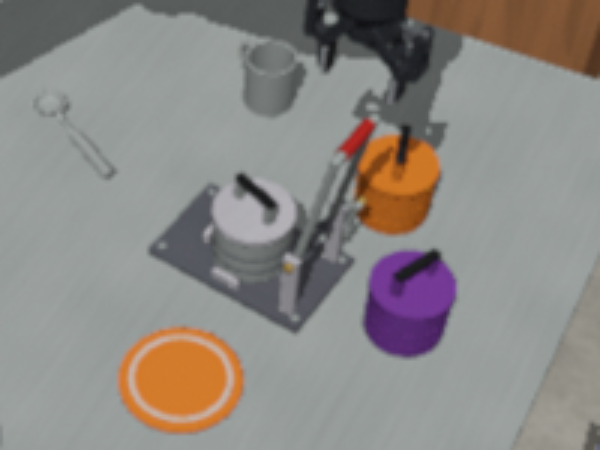

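The crop shows the clamp standing open, its red bar at about (357,137), with the tin still in the cradle. Next I'll go above the handle and turn to its yaw.

arm_command --deltas '[{"hand": 100,"offset": [-0.002,-0.04,0],"yaw": 0},{"hand": 100,"offset": [0,-0.04,0],"yaw": 0},{"hand": 100,"offset": [0,-0.04,0],"yaw": 0},{"hand": 100,"offset": [0,0,0],"yaw": -10.7},{"hand": 100,"offset": [0,0,0.02],"yaw": -10.7},{"hand": 100,"offset": [0,0,0.02],"yaw": -10.7},{"hand": 100,"offset": [0,0,0.02],"yaw": -10.7},{"hand": 100,"offset": [0,0,0.02],"yaw": -10.7},{"hand": 100,"offset": [0,0,0.02],"yaw": -10.7},{"hand": 100,"offset": [0,0,0.02],"yaw": -10.7},{"hand": 100,"offset": [0,0,0.02],"yaw": 0},{"hand": 100,"offset": [0,0,0],"yaw": 0},{"hand": 100,"offset": [0,0,0],"yaw": 0}]'

```text
time: 10.95
ee_pos: [0.5612, 0.2317, 0.2509]
orientation: [0.607, 3.082, 0.001]
wrist_force: [1.1, 0.7, -0.2]
grip_width: 0.0851
grasp_force: 0.0
```

```bash
python3 - <<'E'
from h import *
show()
im=bot.capture("wrist"); cv2.imwrite("pics/w3.png",im[:,:,::-1])
print([(np.round(d["centre"],3).tolist(),round(d["p"],2)) for d in bot.spot_point("wrist","tin_handle")[:3]])
print([(np.round(d["centre"],3).tolist(),round(d["p"],2)) for d in bot.spot_point("scene","clamp_bar")[:3]])
for d in bot.regions_of("wrist","tin_handle")[:2]:
    m=d["mask"].astype(np.uint8); ys,xs=np.nonzero(m)
    print(d["p"],m.sum(),cv2.minAreaRect(np.c_[xs,ys].astype(np.float32)))
print(px("wrist",[.562,.232,.136]))
E
```

```text
10.95 pos [0.5612 0.2317 0.2509] w 0.0851 gf 0.0 F [ 1.1  0.7 -0.2]
R [[-0.925, 0.379, 0.001], [0.379, 0.925, 0.0], [-0.001, 0.001, -1.0]] q [ 0.32  0.35  1.44 -0.    1.35 -0.86]
[([0.559, 0.234, 0.139], 0.91), ([0.784, 0.226, 0.126], 0.88), ([0.688, 0.414, 0.125], 0.68)]
[([0.688, 0.218, 0.302], 0.92)]
0.96 11722 ((446.5, 217.5), (117.0, 129.0), 90.0)
0.62 11438 ((254.75001525878906, 176.75), (118.08683013916016, 120.2081527709961), 45.0)
[254.06941724 194.39257902]
```

View pics/w3.png

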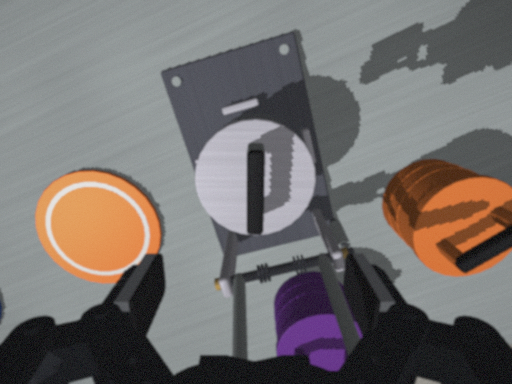

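The handle stands vertical in the wrist image, centred at about (255,189) between the fingers. That is aligned, so I'll descend and grip.

arm_command --deltas '[{"hand": 100,"offset": [0.002,0,0.025],"yaw": 0},{"hand": 100,"offset": [0,0,0.025],"yaw": 0},{"hand": 100,"offset": [0,0,0.02],"yaw": 0},{"hand": 60,"offset": [0,0,0.02],"yaw": 0},{"hand": 60,"offset": [0,0,0.015],"yaw": 0},{"hand": 60,"offset": [0,0,0.009],"yaw": 0},{"hand": 60,"offset": [0,0,0],"yaw": 0},{"hand": 0,"offset": [0,0,0],"yaw": 0},{"hand": 0,"offset": [0,0,0],"yaw": 0},{"hand": 0,"offset": [0,0,0],"yaw": 0},{"hand": 0,"offset": [0,0,0],"yaw": 0},{"hand": 0,"offset": [0,0,0],"yaw": 0},{"hand": 0,"offset": [0,0,0],"yaw": 0}]'

```text
time: 12.78
ee_pos: [0.5595, 0.2328, 0.1371]
orientation: [0.607, 3.081, 0.002]
wrist_force: [-0.0, 2.5, 5.5]
grip_width: 0.0128
grasp_force: 60.9
```

Gripped. I'll lift slowly, straight up.

arm_command --deltas '[{"hand": 0,"offset": [0,0,-0.008],"yaw": 0},{"hand": 0,"offset": [0,0,-0.012],"yaw": 0},{"hand": 0,"offset": [0,0,-0.016],"yaw": 0},{"hand": 0,"offset": [0,0,-0.02],"yaw": 0},{"hand": 0,"offset": [0,0,-0.02],"yaw": 0},{"hand": 0,"offset": [0,0,-0.02],"yaw": 0},{"hand": 0,"offset": [0,0,-0.014],"yaw": 0},{"hand": 0,"offset": [0,0,0],"yaw": 0},{"hand": 0,"offset": [0,0,0],"yaw": 0}]'

```text
time: 13.9
ee_pos: [0.5583, 0.2321, 0.2457]
orientation: [-0.607, -3.081, 0.001]
wrist_force: [0.1, 0.0, -3.9]
grip_width: 0.0127
grasp_force: 59.6
```

```bash
python3 - <<'E'
from h import *
show()
for c in("scene","top"):
    im=bot.capture(c); cv2.imwrite(f"pics/{c}4.png",im[:,:,::-1])
    for t in ["clamp_bar","tin","tin_handle","mat_blue"]:
        print(c,t,[(np.round(d["centre"],3).tolist(),round(d["p"],2)) for d in bot.spot_point(c,t)[:3]])
def cen(f):
    h=cv2.cvtColor(cv2.imread(f),cv2.COLOR_BGR2HSV);m=cv2.inRange(h,(106,120,60),(122,255,255))
    m=cv2.morphologyEx(m,cv2.MORPH_CLOSE,np.ones((7,7)))
    n,l,st,c=cv2.connectedComponentsWithStats(m);return [(st[i].tolist(),c[i]) for i in range(1,n) if 400<st[i,4]<4000]
for c in("scene0","top0"):
    for st,p in cen(f"pics/{c}.png"): print(c,st,p,ray_z(c[:-1],p,.008))
E
```

```text
13.9 pos [0.5583 0.2321 0.2457] w 0.0127 gf 59.6 F [ 0.1  0.  -3.9]
R [[-0.925, 0.379, -0.001], [0.379, 0.925, -0.0], [0.001, -0.001, -1.0]] q [ 0.32  0.35  1.45 -0.    1.34 -0.86]
scene clamp_bar [([0.686, 0.219, 0.301], 0.93), ([0.559, 0.235, 0.121], 0.28)]
scene tin [([0.687, 0.411, -0.002], 0.87), ([0.557, 0.235, 0.12], 0.85), ([0.788, 0.228, 0.003], 0.62)]
scene tin_handle [([0.556, 0.232, 0.241], 0.97), ([0.694, 0.409, 0.124], 0.87)]
scene mat_blue [([0.577, -0.254, -0.001], 0.75), ([0.353, -0.216, 0.002], 0.73), ([0.573, 0.012, -0.001], 0.73)]
top clamp_bar [([0.69, 0.218, 0.295], 0.67), ([0.556, 0.232, -0.001], 0.64)]
top tin [([0.561, 0.23, 0.12], 0.74), ([0.785, 0.228, -0.001], 0.67), ([0.695, 0.409, -0.001], 0.55)]
top tin_handle [([0.786, 0.227, 0.124], 0.77), ([0.694, 0.41, 0.129], 0.65)]
top mat_blue [([0.581, -0.251, 0.002], 0.96), ([0.348, -0.219, -0.0], 0.61), ([0.56, 0.233, 0.0], 0.32)]
scene0 [364, 235, 102, 121, 3940] [418.01700508 295.60482234] [ 1.18962886 -0.0225571   0.008     ]
scene0 [205, 252, 45, 42, 1471] [226.760707   272.51053705] [ 0.58488019 -0.25575296  0.008     ]
top0 [165, 60, 77, 27, 815] [211.24417178  71.16319018] [1.03762832 0.22195431 0.008     ]
top0 [310, 161, 41, 40, 1279] [329.56919468 180.55199375] [ 0.579484   -0.25369629  0.008     ]
```

arm_command --deltas '[{"hand": 0,"offset": [-0.0034,-0.0073,0],"yaw": 0},{"hand": 0,"offset": [-0.0068,-0.0147,0],"yaw": 0},{"hand": 0,"offset": [-0.0102,-0.0221,0],"yaw": 0},{"hand": 0,"offset": [-0.0136,-0.0294,0],"yaw": 0},{"hand": 0,"offset": [-0.0136,-0.0294,0],"yaw": 0},{"hand": 0,"offset": [-0.0136,-0.0294,0],"yaw": 0},{"hand": 0,"offset": [-0.0136,-0.0294,0],"yaw": 0},{"hand": 0,"offset": [-0.0136,-0.0294,0],"yaw": 0},{"hand": 0,"offset": [-0.0136,-0.0294,0],"yaw": 0},{"hand": 0,"offset": [-0.0136,-0.0294,0],"yaw": 0},{"hand": 0,"offset": [-0.0136,-0.0294,0],"yaw": 0},{"hand": 0,"offset": [-0.0136,-0.0294,0],"yaw": 0},{"hand": 0,"offset": [-0.0136,-0.0294,0],"yaw": 0},{"hand": 0,"offset": [-0.0136,-0.0294,0],"yaw": 0},{"hand": 0,"offset": [-0.0136,-0.0294,0],"yaw": 0},{"hand": 0,"offset": [-0.0102,-0.0221,0],"yaw": 0},{"hand": 0,"offset": [-0.0068,-0.0147,0],"yaw": 0},{"hand": 0,"offset": [-0.0034,-0.0073,0],"yaw": 0}]'

```text
time: 16.65
ee_pos: [0.5803, -0.2539, 0.2462]
orientation: [-0.608, -3.082, -0.001]
wrist_force: [-0.1, 1.2, -2.9]
grip_width: 0.0122
grasp_force: 59.6
```

arm_command --deltas '[{"hand": 0,"offset": [0,0,0],"yaw": 0},{"hand": 0,"offset": [0,0,0],"yaw": 0},{"hand": 0,"offset": [0,0,0.02],"yaw": 0},{"hand": 0,"offset": [0,0,0.02],"yaw": 0},{"hand": 0,"offset": [0,0,0.02],"yaw": 0},{"hand": 0,"offset": [0,0,0.015],"yaw": 0},{"hand": 0,"offset": [0,0,0],"yaw": 0},{"hand": 0,"offset": [0,0,0],"yaw": 0}]'

```text
time: 17.65
ee_pos: [0.5811, -0.2531, 0.172]
orientation: [0.606, 3.081, -0.001]
wrist_force: [-0.2, -0.2, -3.8]
grip_width: 0.0128
grasp_force: 59.5
```

```bash
python3 - <<'E'
from h import *
show()
for c in("scene","top"):
    im=bot.capture(c); cv2.imwrite(f"pics/{c}5.png",im[:,:,::-1])
    for t in ["clamp_bar","tin","mat_blue"]:
        print(c,t,[(np.round(d["centre"],3).tolist(),round(d["p"],2)) for d in bot.spot_point(c,t)[:4]])
i=cv2.imread('pics/scene5.png')[170:320,130:330];cv2.imwrite('pics/c5.png',cv2.resize(i,None,fx=3,fy=3))
E
```

```text
17.65 pos [ 0.5811 -0.2531  0.172 ] w 0.0128 gf 59.5 F [-0.2 -0.2 -3.8]
R [[-0.926, 0.379, 0.001], [0.379, 0.926, -0.001], [-0.001, -0.0, -1.0]] q [-0.48  0.45  1.48  0.    1.21 -1.66]
scene clamp_bar [([0.687, 0.218, 0.302], 0.58)]
scene tin [([0.691, 0.41, -0.001], 0.91), ([0.582, -0.252, 0.047], 0.85), ([0.79, 0.226, 0.002], 0.74)]
scene mat_blue [([0.583, -0.252, -0.001], 0.95), ([0.356, -0.215, 0.002], 0.71)]
top clamp_bar [([0.688, 0.22, 0.298], 0.94)]
top tin [([0.786, 0.227, -0.0], 0.97), ([0.695, 0.411, -0.004], 0.8), ([0.583, -0.255, 0.049], 0.63)]
top mat_blue [([0.582, -0.254, -0.001], 0.52), ([0.599, -0.533, 0.002], 0.31), ([0.399, -0.52, 0.003], 0.2)]
```

View pics/c5.png

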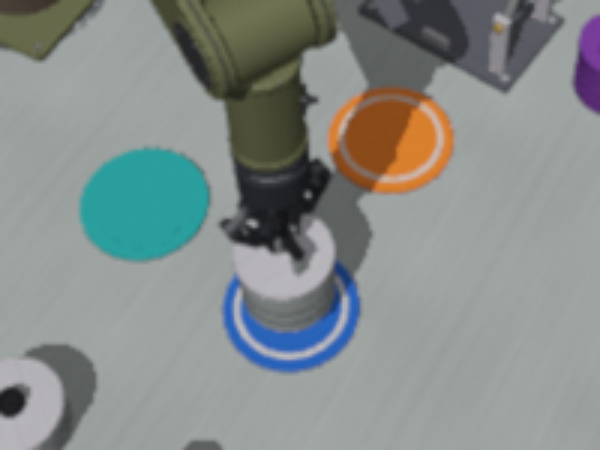

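The tin hangs upright over the blue mat, centred at about (288,290) in the crop. I'll lower it, slowly at the end.

arm_command --deltas '[{"hand": 0,"offset": [0,0,0.012],"yaw": 0},{"hand": 0,"offset": [0,0,0.01],"yaw": 0},{"hand": 0,"offset": [0,0,0.006],"yaw": 0},{"hand": 0,"offset": [0,0,0.004],"yaw": 0},{"hand": 0,"offset": [0,0,0.002],"yaw": 0},{"hand": 0,"offset": [0,0,0.002],"yaw": 0},{"hand": 0,"offset": [0,0,0.001],"yaw": 0},{"hand": 0,"offset": [0,0,0.001],"yaw": 0},{"hand": 0,"offset": [0,0,0],"yaw": 0},{"hand": 0,"offset": [0,0,0],"yaw": 0}]'

```text
time: 19.3
ee_pos: [0.5806, -0.2531, 0.1334]
orientation: [0.607, 3.082, -0.0]
wrist_force: [-0.4, 1.2, -3.9]
grip_width: 0.0126
grasp_force: 59.6
```

arm_command --deltas '[{"hand": 0,"offset": [0,0,0.001],"yaw": 0},{"hand": 0,"offset": [0,0,0.001],"yaw": 0},{"hand": 0,"offset": [0,0,0],"yaw": 0},{"hand": 0,"offset": [0,0,0],"yaw": 0}]'

```text
time: 19.8
ee_pos: [0.5807, -0.2529, 0.1331]
orientation: [0.607, 3.081, -0.0]
wrist_force: [-3.1, 2.6, 6.4]
grip_width: 0.0127
grasp_force: 61.0
```

Contact: the force has turned to +6 N and the tin is resting on the mat. I'll open the fingers and rise.

arm_command --deltas '[{"hand": 20,"offset": [0,0,0],"yaw": 0},{"hand": 40,"offset": [0,0,0],"yaw": 0},{"hand": 70,"offset": [0,0,0],"yaw": 0},{"hand": 70,"offset": [0,0,0],"yaw": 0},{"hand": 70,"offset": [0,0,-0.01],"yaw": 0},{"hand": 70,"offset": [0,0,-0.02],"yaw": 0},{"hand": 70,"offset": [0,0,-0.04],"yaw": 0},{"hand": 70,"offset": [0,0,-0.04],"yaw": 0},{"hand": 70,"offset": [0,0,-0.04],"yaw": 0},{"hand": 70,"offset": [0,0,0],"yaw": 0},{"hand": 70,"offset": [0,0,0],"yaw": 0}]'

```text
time: 21.18
ee_pos: [0.5801, -0.2529, 0.2813]
orientation: [-0.607, -3.082, -0.0]
wrist_force: [-0.3, 0.4, -0.0]
grip_width: 0.0596
grasp_force: 0.0
```

```bash
python3 - <<'E'
from h import *
show()
for c in("scene","top","wrist"):
    im=bot.capture(c); cv2.imwrite(f"pics/{c}6.png",im[:,:,::-1])
    for t in ["clamp_bar","tin","mat_blue","spoon","mug"]:
        print(c,t,[(np.round(d["centre"],3).tolist(),round(d["p"],2)) for d in bot.spot_point(c,t)[:4]])
E
```

```text
21.18 pos [ 0.5801 -0.2529  0.2813] w 0.0596 gf 0.0 F [-0.3  0.4 -0. ]
R [[-0.925, 0.379, -0.0], [0.379, 0.925, 0.0], [0.0, 0.0, -1.0]] q [-0.48  0.37  1.33 -0.    1.44 -1.66]
scene clamp_bar [([0.686, 0.218, 0.3], 0.81)]
scene tin [([0.69, 0.409, -0.005], 0.82), ([0.788, 0.228, 0.003], 0.82), ([0.688, 0.219, 0.302], 0.73), ([0.579, -0.254, 0.008], 0.58)]
scene mat_blue [([0.355, -0.218, 0.001], 0.82), ([0.579, -0.253, 0.002], 0.76)]
scene spoon []
scene mug [([0.447, 0.527, 0.002], 0.59), ([0.582, -0.249, 0.0], 0.37)]
top clamp_bar []
top tin [([0.787, 0.228, -0.001], 0.68), ([0.584, -0.254, 0.007], 0.67), ([0.694, 0.41, -0.001], 0.65)]
top mat_blue [([0.582, -0.252, 0.007], 0.73), ([0.582, -0.253, -0.003], 0.67)]
top spoon [([0.231, 0.316, -0.001], 0.82)]
top mug [([0.446, 0.526, 0.002], 0.67), ([0.571, 0.011, 0.0], 0.3)]
wrist clamp_bar []
wrist tin []
wrist mat_blue []
wrist spoon [([0.582, -0.257, 0.009], 0.72)]
wrist mug []
```

View pics/scene6.png

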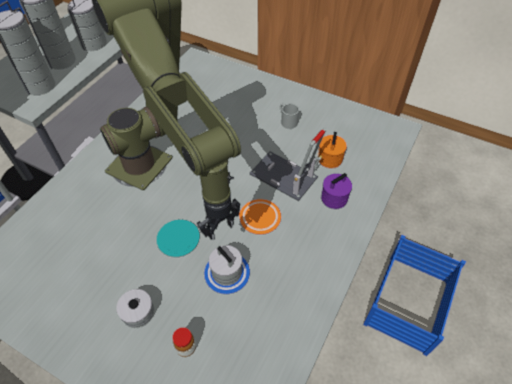

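The tin stands upright on the blue mat at (226,265), the clamp is open at (320,140), and the other things are where they started.

```bash
python3 -c "
from workcell import bot
print(bot.close_job())"
```

```text
the job is handed in; nothing more can be done
None
```

I handed the job in at about 21 s on the robot's clock: the tin stands upright on the blue mat, about 2 mm off centre as measured, the clamp is open, and the bystanders look undisturbed; the hand-in returned no verdict.

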